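# Unlock and open the specimen case

### The job

Open the locked specimen case: turn its black knob slowly clockwise (seen from above) until you feel the lock's hidden notch, where the turning resistance dips as the knob is drawn in and then rises again, and stop there. Then push the clear sliding cover by its upright tab gently, without forcing it, fully open towards the knob. Leave the things standing around the case where they are.

Things in the scene. Friction and masses are not known exactly. Their poses are not given: they have to be found in the camera images.
- knob_grip (a point): Centre of the black knob's upright bar grip, on its vertical turning axis, 98 mm above the bench. Bar: 50 mm long along this frame's x, 14 mm thick along y, from 82 to 112 mm above the bench, on a 52 mm disc on the case's aluminium deck (deck top 68 mm up). The frame turns with the knob.
- knob_mark (a point): White line on top of the bar, near its -x end, 20 mm from the knob's axis and 112 mm above the bench. The lock has one hidden notch. Turning clockwise into it, for about 0.1 rad the knob pulls ahead by itself with up to about 0.2 N m (also felt at rest); at the bottom this fades, then it resists with up to 0.4 N m on the far flank, which can be overrun (turn back then).
- knob (a joint): Knob angle, rad: grows clockwise seen from above, end stops at 0 and 2.1, starts between 0.1 and 0.3. Elsewhere turning takes only about 0.06 N m. The notch lies somewhere from 0.5 to 1.55, different each time. Only at its bottom is the cover free; let go within about 0.06 rad of the bottom, the knob settles into it, elsewhere it stays where it is left.
- cover (a joint): Travel of the sliding cover, m: 0 closed, 0.085 fully open at its stop. It slides with 1.5 to 3 N once unlocked. While locked, a bolt inside stops it after 2.5 mm. Its tab is light: never push or squeeze it with more than 25 N.
- tab (a point): Centre of the aluminium tab on the clear cover: 70 mm wide along x, 8 mm thick along y, from the cover's top (49 mm above the bench) to 77 mm up; this point is 63 mm up. Axes are the case's: the cover opens along +y, to the knob. Closed, the tab is 210 mm from the knob axis, in line along y; the case ends 25 mm behind it. Open, it is 40 mm from the deck's edge.
- case: The grey specimen case, fixed to the bench: 150 mm wide (x), 325 mm long (y, from -150 to 175 mm); origin on the bench. The covered well is at its -y part, the 68 mm high aluminium deck with the knob at y 0 to 175 mm.
- wash_bottle_mid (a point): Bystander: white wash bottle, 70 mm diameter, 205 mm tall, beyond the knob end of the case; point on its axis 70 mm up.
- block_mid (a point): Bystander: loose resin block 60 x 36 x 20 mm beyond the tab end of the case; its centre.
- dome_mid (a point): Bystander: glass dome magnifier, 71 mm diameter, 32 mm high, on the far side of the case; point on its axis 16 mm up.

How it is judged:
On the way, in this order (a step that is already met when the one before it is completed fails the run):
1. the knob has been turned while the cover is still closed (distance of knob_mark from where it was at the start of the episode above 0.002 m and value of joint cover below 0.005 m), for 0.1 s.
2. the cover is pushed fully open (value of joint cover above 0.078 m), for 0.1 s.
At the end, for the whole second after the job is handed in: The cover is open by at least 78 of its 85 mm and at rest (value of joint cover above 0.078 m and velocity of joint cover between -0.01 and 0.01 m/s); the robot touches nothing.
It fails at once if the cover is pushed with more than 30 N (contact force between any of the fingers, the arm and cover above 30 N).
It fails at once if the knob is spun faster than 2.5 rad/s (velocity of joint knob above 2.5 rad/s or velocity of joint knob below -2.5 rad/s).
It fails at once if a bystander is moved by more than 20 mm (distance of any of wash_bottle_mid, block_mid, dome_mid from where it was at the start of the episode above 0.02 m).
It also fails if it takes over 72 s, if anything falls off the work surface, if the arm or the gripper's body presses on something with over 40 N, if the wrist force passes 120 N, or if a joint passes its speed limit or range.

### The arm

A 6-joint arm with a two-finger parallel gripper is mounted at the origin on the work surface. World frame = base frame: x ahead of the robot, y to its left, z up, the work surface at z = 0. Lengths are in m, angles in rad, forces in N, time in s.
With the tool pointing down it reaches from about 0.35 to 0.925 m from the base axis. Payload 6.4 kg.
Tool frame: the origin (TCP) lies midway between the tips of the shut fingers; the grasp point (between the pads) lies 19 mm behind it; z points along the fingers, y is the line along which they close (so a half turn about z gives the same grasp; the last joint's range is limited). The gripper opens to 94 mm and grips with 3 to 60 N. Pads are 16 mm wide; open, the fingers measure 119 mm over their backs; the gripper's body (75 mm by 177 mm) begins 78 mm behind the grasp point.
Start: joints at [-1.43, 0.245, 1.558, -0, 1.339, -0.174], TCP at [0.201, -0.618, 0.205] pointing down, gripper open.
Joint ranges: [-3.13, 3.13], [-1.02, 2.26], [0.13, 2.54], [-0.95, 4.09], [0.21, 2.88], [-2.74, 2.74]. Speed limits (rad/s): [2.57, 2.57, 3.14, 3.14, 3.14, 3.14].

### API

Orientations are given as a rotation vector (axis times angle).
In Python, from cell import r gives the robot as it stands. The module is installed in compiled form; this text tells all that it offers.
- The arm moves only by the shell command python3 -m handwheel 'ROWS' [OPENING] [FORCE]. ROWS is JSON, a list of rows, each an object of numbers: "dx", "dy", "dz": the shift along the tool's x, y, z in m; "wx", "wy", "wz": the turn, a rotation vector about the tool's x, y, z in rad. A call has 1 to 5 rows; each row shifts and turns the commanded pose from where the row before left it, along the tool's axes as they then stand; what a row does not reach is not made up. A row lasts 1/10 s, in which the tool goes at most 50 mm and 8.59 degrees, less where a joint would pass 70% of its speed; a pose out of reach is approached as far as the arm can. A call with a gripper value outside its range is refused whole. OPENING is the opening, from 0 (shut) to 1 (fully open), set as the call begins (- or left out, the last holds). The fingers move at their own pace and stop on an object; FORCE is the grip in N (left out, the last holds). Time passes only in rows, so rows that do not move let the fingers close. It gives the time, the measured TCP pose, the force, the opening and the grip force at its end, in the units of the state.
- r.read_state(): the state, without advancing time (a new reading comes with each control period).
- r.camera(name): name is "scene" or "top" or "wrist"; returns a dict with "pixels" (384x512x3 uint8, red, green, blue), "range_z" (384x512 float32, m along the optical axis (not along the pixel's ray), 0 where there is no reading), "intrinsics" (3x3 intrinsics, pixels), "origin" and "rotation" of the camera in the world. Camera axes: x right, y down, z forward; pixel columns grow to the right and rows downward; lengths in m; the calibration is good to about 2 mm. A picture is of the moment at which its call begins.
- r.hand_in(): hands the job in; it is judged then, once.
The state is a dict: "clock": time; "joints": joint angles; "joint_vel": joint speeds; "joint_torque": joint torques, N m; "ee_pos": TCP position; "ee_rot": TCP orientation; "contact_force": force on the tool from outside, world axes, zero at the start; "torque": the same for the moment, N m; "finger_gap": finger opening in m; "grip_force": force on a finger pad.
Only numpy, scipy, OpenCV 4.12 (cv2) and the standard library are available. Lean on these libraries where they do the work, as an engineer would, in place of code of your own. Each camera call takes 0.05 s, during which the arm holds its last target. There are 200 camera calls.

## Working session

There is one attempt and no reset: what is moved stays moved. The work goes in short steps, Python scripts to look and compute and a shell command to move; the robot and the scene stay as the last step left them, time stands still between calls to the robot, and variables do not carry over. Pictures are saved under pics/ and viewed, at most 10 in all, crops included, and the job is handed in when it is done.

```bash
mkdir -p pics; cat > h.py <<'E'
import numpy as np, cv2
from cell import r
from scipy.spatial.transform import Rotation as R
def cam(n):
    c=r.camera(n); K=np.array(c["intrinsics"]); d=c["range_z"]
    v,u=np.mgrid[:384,:512]
    p=np.stack([(u-K[0,2])/K[0,0]*d,(v-K[1,2])/K[1,1]*d,d],-1)
    Rm=np.array(c["rotation"]); 
    P=p@Rm.T+np.array(c["origin"]); P[d==0]=np.nan
    return c["pixels"],P,c
def save(img,n): cv2.imwrite("pics/"+n+".png",img[...,::-1])
def st():
    s=r.read_state(); return s
E
python3 - <<'E'
from h import *
a,P,c=cam("top"); b,Q,d=cam("scene")
save(np.hstack([cv2.resize(a,(400,300)),cv2.resize(b,(400,300))]),"a"); save(cv2.resize(a,(800,600)),"top")
np.savez("top.npz",a=a,P=P)
print(c["origin"],c["rotation"]); s=st(); print(s)
E
```

```text
Traceback (most recent call last):
  File "h.py", line 9, in cam
    P=p@Rm.T+np.array(c["origin"]); P[d==0]=np.nan
      ~~~~~~^~~~~~~~~~~~~~~~~~~~~~
ValueError: operands could not be broadcast together with shapes (384,512) (3,)
```

Rotation is probably a rotation vector.

```bash
sed -i 's/Rm=np.array(c\["rotation"\]);/Rm=R.from_rotvec(c["rotation"]).as_matrix()/' h.py
python3 - <<'E'
from h import *
a,P,c=cam("top"); b,Q,d=cam("scene")
save(np.hstack([cv2.resize(a,(400,300)),cv2.resize(b,(400,300))]),"a"); save(cv2.resize(a,(800,600)),"top")
np.savez("top.npz",a=a,P=P)
print(c["origin"],c["rotation"]); s=st(); print(s)
print(P[50,50],P[300,100],P[190,250])
E
```

```text
[0.37094736 0.05426908 1.41913784] [-2.13977909  2.10511789 -0.1958604 ]
{'clock': 0.15, 'joints': array([-1.43008076e+00,  2.45631021e-01,  1.55868004e+00, -5.71098830e-06,
        1.33866560e+00, -1.74117818e-01]), 'joint_vel': array([-2.13105908e-05, -1.96022385e-03, -3.50002430e-03,  3.11710539e-03,
        7.81918370e-04, -6.41336460e-04]), 'joint_torque': array([ 2.38052899e-04, -4.16264391e+01, -3.14982176e+01,  6.85287500e-02,
        3.16123059e-02, -9.00365444e-05]), 'ee_pos': array([ 0.20120985, -0.61762288,  0.20464196]), 'ee_rot': array([-3.10138149e+00, -4.92284295e-01, -2.75668001e-05]), 'contact_force': array([ 0.36460979, -0.04629535,  0.36827691]), 'torque': array([ 0.03564679,  0.00878676, -0.02352358]), 'grip_force': 0.0, 'finger_gap': 0.09414941071248716}
[ 1.47814558  1.00646665 -0.7586806 ] [ 0.33618323  0.46570806 -0.00074878] [0.64364262 0.04795699 0.07681798]
```

View pics/top.png

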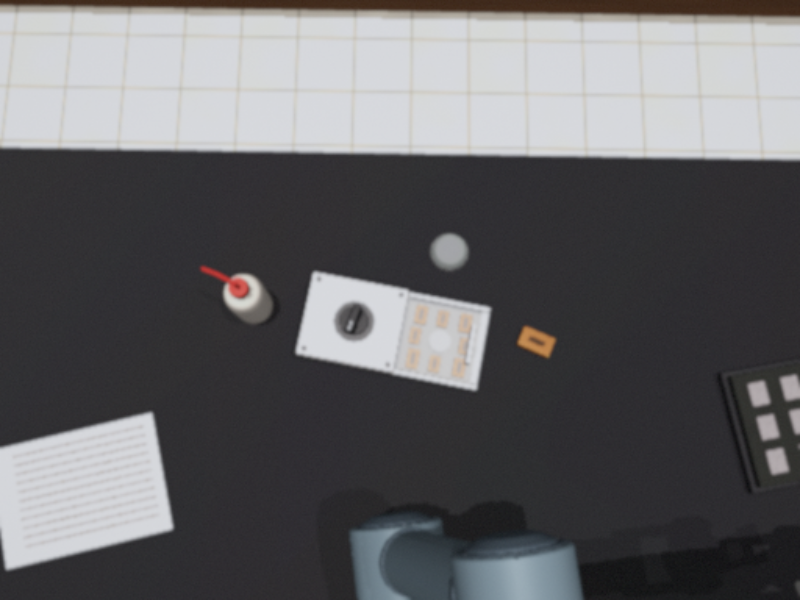

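View pics/a.png

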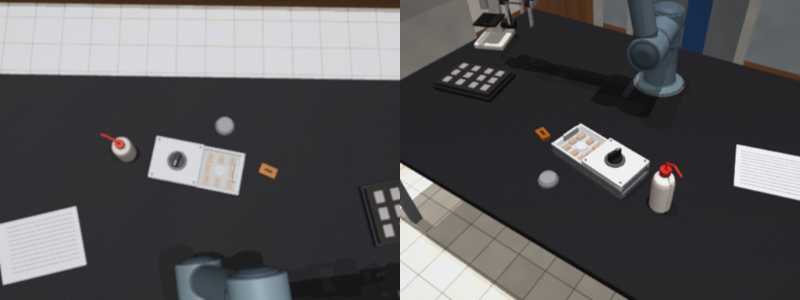

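The top view shows the knob at (353,321), the tab near (472,340), the bottle at (248,300), the block at (537,341) and the dome at (449,251). Next I measure the case pose.

```bash
python3 - <<'E'
from h import *
z=np.load("top.npz"); a=z["a"];P=z["P"]
v,u=np.mgrid[:384,:512]
box=(u>185)&(u<318)&(v>168)&(v<252)
Z=P[...,2]
m=box&(abs(Z-.068)<.006)&(u<262)&(a.min(-1)>150)
rc=cv2.minAreaRect(P[m][:,:2].astype(np.float32)); print("deck",rc,cv2.boxPoints(rc),np.median(Z[m]))
k=box&(Z>.09)&(Z<.13); q=P[k]; print("knob",k.sum(),cv2.minAreaRect(q[:,:2].astype(np.float32)),np.median(q,0))
k=box&(a.max(-1)>0)&(np.hypot(u-226,v-205)<12)
for vv in range(194,218): print(' '.join("%3d/%3d"%(a[vv,x].mean(),1000*Z[vv,x]) for x in range(216,238,2)))
t=box&(u>285)&(Z>.07)&(Z<.085); print("tab",t.sum(), cv2.minAreaRect(P[t][:,:2].astype(np.float32)) if t.sum()>3 else 0)
for n,(x,y) in dict(b=(154,185),bl=(344,218),d=(287,161)).items(): print(n,P[y,x])
E
```

```text
deck ((0.6021649837493896, 0.11640577018260956), (0.1749681830406189, 0.15106263756752014), 79.54033660888672) [[0.51200664 0.0440876 ]
 [0.66055906 0.0166632 ]
 [0.6923233  0.18872394]
 [0.5437709  0.21614835]] 0.06871127991906523
knob 109 ((0.6007142066955566, 0.1134115681052208), (0.01404887530952692, 0.04915758594870567), 72.09609985351562) [0.59937139 0.11273977 0.11168977]
218/ 67 210/ 68 183/ 71 154/ 74 138/ 68 117/108 117/111 143/ 72 172/ 70 205/ 63 218/ 73Traceback (most recent call last):
  File "<stdin>", line 10, in <module>
  File "<stdin>", line 10, in <genexpr>
ValueError: cannot convert float NaN to integer
```

Deck centre (0.602,0.116), +y axis at 79.5°, size 175×151 mm and height 69 mm all match the given values. The knob axis is about (0.601,0.1137), with the bar at about -18°. I move above it.

```bash
python3 -m handwheel '[{"dx":0.0357,"dy":-0.0336},{"dx":0.0357,"dy":-0.0336},{"dx":0.0357,"dy":-0.0336},{"dx":0.0357,"dy":-0.0336},{"dx":0.0357,"dy":-0.0336}]'
python3 -m handwheel '[{"dx":0.0357,"dy":-0.0336},{"dx":0.0357,"dy":-0.0336},{"dx":0.0357,"dy":-0.0336},{"dx":0.0357,"dy":-0.0336},{"dx":0.0357,"dy":-0.0336}]'
python3 -m handwheel '[{"dx":0.0357,"dy":-0.0336},{"dx":0.0357,"dy":-0.0336},{"dx":0.0357,"dy":-0.0336},{"dx":0.0357,"dy":-0.0336},{"dx":0.0357,"dy":-0.0336}]'
python3 -m handwheel '[{"dx":0.0357,"dy":-0.0336},{"dx":0.0357,"dy":-0.0336},{}]' 
python3 - <<'E'
from h import *
z=np.load("top.npz"); P=z["P"]
for n,(x,y) in dict(b=(150,184),b2=(160,192),bl=(344,218),d=(287,161)).items(): print(n,np.nanmedian(P[y-2:y+3,x-2:x+3].reshape(-1,3),0))
E
```

```text
b [0.63650589 0.30761916 0.16933876]
b2 [0.62218006 0.28657097 0.13602879]
bl [ 0.57766956 -0.2218795   0.02246714]
d [ 0.74087535 -0.05848915  0.03185963]invalid input
invalid input
invalid input
invalid input
```

All six keys are probably needed.

```bash
python3 -m handwheel '[{"dx":0.0357,"dy":-0.0336,"dz":0,"wx":0,"wy":0,"wz":0},{"dx":0.0357,"dy":-0.0336,"dz":0,"wx":0,"wy":0,"wz":0},{"dx":0.0357,"dy":-0.0336,"dz":0,"wx":0,"wy":0,"wz":0},{"dx":0.0357,"dy":-0.0336,"dz":0,"wx":0,"wy":0,"wz":0},{"dx":0.0357,"dy":-0.0336,"dz":0,"wx":0,"wy":0,"wz":0}]'
```

```text
clock: 0.65
ee_pos: [0.3194, -0.4011, 0.2051]
ee_rot: [-3.102, -0.491, -0.0]
contact_force: [0.2, 0.1, 0.0]
finger_gap: 0.0939
grip_force: 0.0
```

```bash
python3 -m handwheel '[{"dx":0.0357,"dy":-0.0336,"dz":0,"wx":0,"wy":0,"wz":0},{"dx":0.0357,"dy":-0.0336,"dz":0,"wx":0,"wy":0,"wz":0},{"dx":0.0357,"dy":-0.0336,"dz":0,"wx":0,"wy":0,"wz":0},{"dx":0.0357,"dy":-0.0336,"dz":0,"wx":0,"wy":0,"wz":0},{"dx":0.0357,"dy":-0.0336,"dz":0,"wx":0,"wy":0,"wz":0}]'
python3 -m handwheel '[{"dx":0.0357,"dy":-0.0336,"dz":0,"wx":0,"wy":0,"wz":0},{"dx":0.0357,"dy":-0.0336,"dz":0,"wx":0,"wy":0,"wz":0},{"dx":0.0357,"dy":-0.0336,"dz":0,"wx":0,"wy":0,"wz":0},{"dx":0.0357,"dy":-0.0336,"dz":0,"wx":0,"wy":0,"wz":0},{"dx":0.0357,"dy":-0.0336,"dz":0,"wx":0,"wy":0,"wz":0}]'
python3 -m handwheel '[{"dx":0.035,"dy":-0.033,"dz":0,"wx":0,"wy":0,"wz":-0.14},{"dx":0.035,"dy":-0.033,"dz":0,"wx":0,"wy":0,"wz":-0.14},{"dx":0,"dy":0,"dz":0,"wx":0,"wy":0,"wz":-0.14},{"dx":0,"dy":0,"dz":0,"wx":0,"wy":0,"wz":-0.14},{"dx":0,"dy":0,"dz":0,"wx":0,"wy":0,"wz":-0.14}]'
python3 -m handwheel '[{"dx":0,"dy":0,"dz":0,"wx":0,"wy":0,"wz":-0.14},{"dx":0,"dy":0,"dz":0,"wx":0,"wy":0,"wz":-0.14},{"dx":0,"dy":0,"dz":0,"wx":0,"wy":0,"wz":-0.14},{"dx":0,"dy":0,"dz":0,"wx":0,"wy":0,"wz":-0.14},{"dx":0,"dy":0,"dz":0,"wx":0,"wy":0,"wz":-0.14}]'
python3 -m handwheel '[{"dx":0,"dy":0,"dz":0,"wx":0,"wy":0,"wz":-0.14},{"dx":0,"dy":0,"dz":0,"wx":0,"wy":0,"wz":-0.14},{"dx":0,"dy":0,"dz":0,"wx":0,"wy":0,"wz":-0.14},{"dx":0,"dy":0,"dz":0,"wx":0,"wy":0,"wz":-0.14},{"dx":0,"dy":0,"dz":0,"wx":0,"wy":0,"wz":-0.14}]'
python3 -m handwheel '[{"dx":0,"dy":0,"dz":0,"wx":0,"wy":0,"wz":-0.14},{"dx":0,"dy":0,"dz":0,"wx":0,"wy":0,"wz":-0.14},{"dx":0,"dy":0,"dz":0,"wx":0,"wy":0,"wz":-0.14},{"dx":0,"dy":0,"dz":0,"wx":0,"wy":0,"wz":0},{"dx":0,"dy":0,"dz":0,"wx":0,"wy":0,"wz":0}]'
cat > look.py <<'E'
from h import *
import sys
a,P,c=cam("wrist"); save(cv2.resize(a,(800,600)),sys.argv[1]); np.savez("w.npz",a=a,P=P)
s=st(); M=R.from_rotvec(s["ee_rot"]).as_matrix()
print("tcp",s["ee_pos"].round(4),"yawy",np.degrees(np.arctan2(M[1,1],M[0,1])).round(2),"j",s["joints"].round(3))
print("x",M[:,0].round(3),"y",M[:,1].round(3))
Z=P[...,2]; k=(Z>.104)&(Z<.118)&(np.hypot(P[...,0]-.601,P[...,1]-.1137)<.05)
print("bar",k.sum(),cv2.minAreaRect(P[k][:,:2].astype(np.float32)),P[k].mean(0))
E
python3 look.py w1
```

```text
clock: 1.15
ee_pos: [0.4371, -0.1861, 0.2054]
ee_rot: [3.103, 0.492, 0.0]
contact_force: [-0.4, -0.8, 0.2]
finger_gap: 0.0939
grip_force: 0.0
clock: 1.65
ee_pos: [0.5549, 0.0291, 0.2053]
ee_rot: [3.103, 0.493, -0.0]
contact_force: [0.3, -1.4, -0.1]
finger_gap: 0.0942
grip_force: 0.0
clock: 2.15
ee_pos: [0.5942, 0.1149, 0.2049]
ee_rot: [-2.74, -1.536, 0.001]
contact_force: [0.3, 0.2, -0.6]
finger_gap: 0.0937
grip_force: 0.0
clock: 2.65
ee_pos: [0.5941, 0.1142, 0.205]
ee_rot: [-2.049, -2.381, 0.001]
contact_force: [0.3, -0.7, -0.1]
finger_gap: 0.094
grip_force: 0.0
clock: 3.15
ee_pos: [0.5941, 0.1142, 0.205]
ee_rot: [-1.108, -2.939, 0.0]
contact_force: [-0.8, 0.3, -0.5]
finger_gap: 0.0938
grip_force: 0.0
clock: 3.65
ee_pos: [0.5943, 0.1142, 0.2052]
ee_rot: [-0.484, -3.104, 0.0]
contact_force: [-1.1, -0.5, 0.1]
finger_gap: 0.0945
grip_force: 0.0
tcp [0.5943 0.1142 0.2053] yawy 72.28 j [ 0.003  0.142  1.676 -0.     1.323 -1.259]
x [-0.953  0.304  0.   ] y [ 0.304  0.953 -0.   ]
bar 778 ((0.602311372756958, 0.1147187277674675), (0.01398085430264473, 0.04922952875494957), 70.7787094116211) [0.60111029 0.11495466 0.11227911]
```

View pics/w1.png

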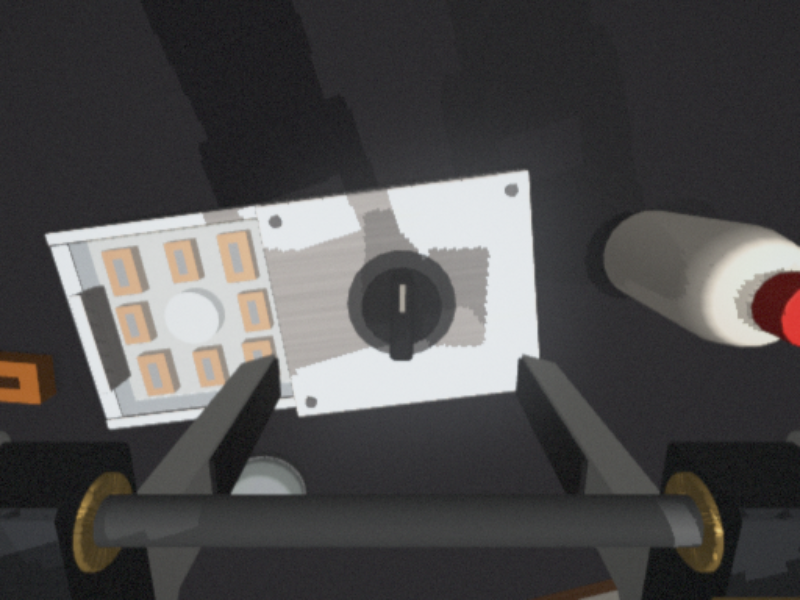

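The bar is centred between the fingers at (402,310), with the white mark at (402,297) on the near end. Knob angle is about 0.15 and its axis is at (0.602,0.1145). I align, descend and grip.

```bash
python3 -m handwheel '[{"dx":-0.0071,"dy":0.0026,"dz":0,"wx":0,"wy":0,"wz":0.024},{"dx":0,"dy":0,"dz":0.03,"wx":0,"wy":0,"wz":0},{"dx":0,"dy":0,"dz":0.03,"wx":0,"wy":0,"wz":0},{"dx":0,"dy":0,"dz":0.03,"wx":0,"wy":0,"wz":0},{"dx":0,"dy":0,"dz":0.015,"wx":0,"wy":0,"wz":0}]' 0.6
python3 -m handwheel '[{"dx":0,"dy":0,"dz":0.012,"wx":0,"wy":0,"wz":0},{"dx":0,"dy":0,"dz":0,"wx":0,"wy":0,"wz":0},{"dx":0,"dy":0,"dz":0,"wx":0,"wy":0,"wz":0}]'
python3 -m handwheel '[{"dx":0,"dy":0,"dz":0,"wx":0,"wy":0,"wz":0},{"dx":0,"dy":0,"dz":0,"wx":0,"wy":0,"wz":0},{"dx":0,"dy":0,"dz":0,"wx":0,"wy":0,"wz":0},{"dx":0,"dy":0,"dz":0,"wx":0,"wy":0,"wz":0},{"dx":0,"dy":0,"dz":0,"wx":0,"wy":0,"wz":0}]' 0 20
python3 -m handwheel '[{"dx":0,"dy":0,"dz":0,"wx":0,"wy":0,"wz":0},{"dx":0,"dy":0,"dz":0,"wx":0,"wy":0,"wz":0},{"dx":0,"dy":0,"dz":0,"wx":0,"wy":0,"wz":0},{"dx":0,"dy":0,"dz":0,"wx":0,"wy":0,"wz":0},{"dx":0,"dy":0,"dz":0,"wx":0,"wy":0,"wz":0}]'
python3 -c "
from h import *
print(st())"
```

```text
clock: 4.2
ee_pos: [0.6007, 0.1145, 0.0975]
ee_rot: [-0.519, -3.094, 0.001]
contact_force: [0.2, 0.6, -0.9]
finger_gap: 0.0583
grip_force: 0.0
clock: 4.5
ee_pos: [0.6029, 0.1145, 0.0896]
ee_rot: [0.518, 3.097, 0.0]
contact_force: [-0.3, 0.1, 0.4]
finger_gap: 0.056
grip_force: 0.0
clock: 5.0
ee_pos: [0.602, 0.1146, 0.0887]
ee_rot: [0.517, 3.098, 0.0]
contact_force: [0.5, -0.0, 0.0]
finger_gap: 0.0198
grip_force: 0.0
clock: 5.5
ee_pos: [0.6018, 0.1141, 0.0886]
ee_rot: [-0.517, -3.098, 0.001]
contact_force: [-2.1, -3.2, 2.5]
finger_gap: 0.0137
grip_force: 20.0
{'clock': 5.5, 'joints': array([ 2.90644463e-03,  2.87878488e-01,  1.73378809e+00, -8.02521326e-04,
        1.12037555e+00, -1.23682366e+00]), 'joint_vel': array([ 0.00022992,  0.00198144,  0.00154654,  0.00072247, -0.00170172,
       -0.00061877]), 'joint_torque': array([ 1.89395919e+00, -3.88400996e+01, -2.82286513e+01,  8.90278369e-01,
       -5.20964507e-01,  2.36527930e-02]), 'ee_pos': array([0.60184623, 0.11414739, 0.08855111]), 'ee_rot': array([-5.17071311e-01, -3.09842170e+00,  1.23692301e-03]), 'contact_force': array([-2.12058718, -3.19108061,  2.48771547]), 'torque': array([-0.65379493,  0.28644257,  0.08313985]), 'grip_force': 19.995410442352295, 'finger_gap': 0.013664844666853524}
```

```bash
cat > q.py <<'E'
from h import *
s=st(); M=R.from_rotvec(s["ee_rot"]).as_matrix()
yaw=np.arctan2(M[1,1],M[0,1])
print("t%.1f est knob %.3f Tz %.3f j6 %.3f F %s"%(s["clock"],np.radians(79.54)-yaw,s["torque"][2],s["joint_torque"][5],s["contact_force"].round(1)))
E
python3 q.py
python3 -m handwheel '[{"dx":0,"dy":0,"dz":0,"wx":0,"wy":0,"wz":0.04},{"dx":0,"dy":0,"dz":0,"wx":0,"wy":0,"wz":0.04},{"dx":0,"dy":0,"dz":0,"wx":0,"wy":0,"wz":0.04},{"dx":0,"dy":0,"dz":0,"wx":0,"wy":0,"wz":0}]' >/dev/null;python3 q.py
python3 -m handwheel '[{"dx":0,"dy":0,"dz":0,"wx":0,"wy":0,"wz":0.04},{"dx":0,"dy":0,"dz":0,"wx":0,"wy":0,"wz":0}]' >/dev/null;python3 q.py
python3 -m handwheel '[{"dx":0,"dy":0,"dz":0,"wx":0,"wy":0,"wz":0.04},{"dx":0,"dy":0,"dz":0,"wx":0,"wy":0,"wz":0}]' >/dev/null;python3 q.py
python3 -m handwheel '[{"dx":0,"dy":0,"dz":0,"wx":0,"wy":0,"wz":0.04},{"dx":0,"dy":0,"dz":0,"wx":0,"wy":0,"wz":0}]' >/dev/null;python3 q.py
```

```text
t5.5 est knob 0.148 Tz 0.083 j6 0.024 F [-2.1 -3.2  2.5]
t5.9 est knob 0.268 Tz -0.078 j6 0.099 F [-2.6 -4.2  2.5]
t6.1 est knob 0.308 Tz -0.034 j6 0.102 F [-2.7 -3.9  1.9]
t6.3 est knob 0.347 Tz -0.093 j6 0.084 F [-2.1 -4.1  3.6]
t6.5 est knob 0.387 Tz -0.038 j6 0.073 F [-2.6 -5.   2.8]
```

```bash

python3 -m handwheel '[{"dx":0,"dy":0,"dz":0,"wx":0,"wy":0,"wz":0.03},{"dx":0,"dy":0,"dz":0,"wx":0,"wy":0,"wz":0}]' >/dev/null;python3 q.py
python3 -m handwheel '[{"dx":0,"dy":0,"dz":0,"wx":0,"wy":0,"wz":0.03},{"dx":0,"dy":0,"dz":0,"wx":0,"wy":0,"wz":0}]' >/dev/null;python3 q.py
python3 -m handwheel '[{"dx":0,"dy":0,"dz":0,"wx":0,"wy":0,"wz":0.03},{"dx":0,"dy":0,"dz":0,"wx":0,"wy":0,"wz":0}]' >/dev/null;python3 q.py
python3 -m handwheel '[{"dx":0,"dy":0,"dz":0,"wx":0,"wy":0,"wz":0.03},{"dx":0,"dy":0,"dz":0,"wx":0,"wy":0,"wz":0}]' >/dev/null;python3 q.py
python3 -m handwheel '[{"dx":0,"dy":0,"dz":0,"wx":0,"wy":0,"wz":0.03},{"dx":0,"dy":0,"dz":0,"wx":0,"wy":0,"wz":0}]' >/dev/null;python3 q.py
python3 -m handwheel '[{"dx":0,"dy":0,"dz":0,"wx":0,"wy":0,"wz":0.03},{"dx":0,"dy":0,"dz":0,"wx":0,"wy":0,"wz":0}]' >/dev/null;python3 q.py
python3 -m handwheel '[{"dx":0,"dy":0,"dz":0,"wx":0,"wy":0,"wz":0.03},{"dx":0,"dy":0,"dz":0,"wx":0,"wy":0,"wz":0}]' >/dev/null;python3 q.py
python3 -m handwheel '[{"dx":0,"dy":0,"dz":0,"wx":0,"wy":0,"wz":0.03},{"dx":0,"dy":0,"dz":0,"wx":0,"wy":0,"wz":0}]' >/dev/null;python3 q.py
```

```text
t6.7 est knob 0.417 Tz -0.087 j6 0.034 F [-2.8 -4.6  2.3]
t6.9 est knob 0.447 Tz -0.034 j6 0.043 F [-2.3 -4.3  3.7]
t7.1 est knob 0.477 Tz -0.045 j6 0.044 F [-3.3 -4.4  3. ]
t7.3 est knob 0.507 Tz -0.080 j6 0.039 F [-2.1 -4.3  3.6]
t7.5 est knob 0.537 Tz -0.052 j6 0.038 F [-3.8 -4.9  3.2]
t7.7 est knob 0.567 Tz -0.016 j6 0.044 F [-2.4 -4.4  3.2]
t7.9 est knob 0.597 Tz -0.056 j6 0.038 F [-2.8 -5.3  3.7]
t8.1 est knob 0.627 Tz -0.058 j6 0.043 F [-3.2 -4.7  3.4]
```

j6 is a clean signal, with a steady 0.04 of plain friction. I continue.

```bash

python3 -m handwheel '[{"dx":0,"dy":0,"dz":0,"wx":0,"wy":0,"wz":0.03},{"dx":0,"dy":0,"dz":0,"wx":0,"wy":0,"wz":0}]' >/dev/null;python3 q.py
python3 -m handwheel '[{"dx":0,"dy":0,"dz":0,"wx":0,"wy":0,"wz":0.03},{"dx":0,"dy":0,"dz":0,"wx":0,"wy":0,"wz":0}]' >/dev/null;python3 q.py
python3 -m handwheel '[{"dx":0,"dy":0,"dz":0,"wx":0,"wy":0,"wz":0.03},{"dx":0,"dy":0,"dz":0,"wx":0,"wy":0,"wz":0}]' >/dev/null;python3 q.py
python3 -m handwheel '[{"dx":0,"dy":0,"dz":0,"wx":0,"wy":0,"wz":0.03},{"dx":0,"dy":0,"dz":0,"wx":0,"wy":0,"wz":0}]' >/dev/null;python3 q.py
python3 -m handwheel '[{"dx":0,"dy":0,"dz":0,"wx":0,"wy":0,"wz":0.03},{"dx":0,"dy":0,"dz":0,"wx":0,"wy":0,"wz":0}]' >/dev/null;python3 q.py
python3 -m handwheel '[{"dx":0,"dy":0,"dz":0,"wx":0,"wy":0,"wz":0.03},{"dx":0,"dy":0,"dz":0,"wx":0,"wy":0,"wz":0}]' >/dev/null;python3 q.py
python3 -m handwheel '[{"dx":0,"dy":0,"dz":0,"wx":0,"wy":0,"wz":0.03},{"dx":0,"dy":0,"dz":0,"wx":0,"wy":0,"wz":0}]' >/dev/null;python3 q.py
python3 -m handwheel '[{"dx":0,"dy":0,"dz":0,"wx":0,"wy":0,"wz":0.03},{"dx":0,"dy":0,"dz":0,"wx":0,"wy":0,"wz":0}]' >/dev/null;python3 q.py
```

```text
t8.3 est knob 0.657 Tz -0.044 j6 0.030 F [-3.2 -4.5  3.3]
t8.5 est knob 0.687 Tz -0.045 j6 0.045 F [-2.3 -4.8  3.6]
t8.7 est knob 0.717 Tz -0.024 j6 0.039 F [-2.7 -4.9  3.5]
t8.9 est knob 0.747 Tz -0.048 j6 0.050 F [-3.3 -4.7  2.4]
t9.1 est knob 0.777 Tz -0.047 j6 0.045 F [-2.4 -4.6  3.9]
t9.3 est knob 0.807 Tz -0.069 j6 0.037 F [-2.6 -4.7  3.7]
t9.5 est knob 0.837 Tz -0.069 j6 0.048 F [-3.2 -4.9  3.5]
t9.7 est knob 0.867 Tz -0.043 j6 0.060 F [-2.4 -5.3  3.4]
```

```bash

python3 -m handwheel '[{"dx":0,"dy":0,"dz":0,"wx":0,"wy":0,"wz":0.03},{"dx":0,"dy":0,"dz":0,"wx":0,"wy":0,"wz":0}]' >/dev/null;python3 q.py
python3 -m handwheel '[{"dx":0,"dy":0,"dz":0,"wx":0,"wy":0,"wz":0.03},{"dx":0,"dy":0,"dz":0,"wx":0,"wy":0,"wz":0}]' >/dev/null;python3 q.py
python3 -m handwheel '[{"dx":0,"dy":0,"dz":0,"wx":0,"wy":0,"wz":0.03},{"dx":0,"dy":0,"dz":0,"wx":0,"wy":0,"wz":0}]' >/dev/null;python3 q.py
python3 -m handwheel '[{"dx":0,"dy":0,"dz":0,"wx":0,"wy":0,"wz":0.03},{"dx":0,"dy":0,"dz":0,"wx":0,"wy":0,"wz":0}]' >/dev/null;python3 q.py
python3 -m handwheel '[{"dx":0,"dy":0,"dz":0,"wx":0,"wy":0,"wz":0.03},{"dx":0,"dy":0,"dz":0,"wx":0,"wy":0,"wz":0}]' >/dev/null;python3 q.py
python3 -m handwheel '[{"dx":0,"dy":0,"dz":0,"wx":0,"wy":0,"wz":0.03},{"dx":0,"dy":0,"dz":0,"wx":0,"wy":0,"wz":0}]' >/dev/null;python3 q.py
python3 -m handwheel '[{"dx":0,"dy":0,"dz":0,"wx":0,"wy":0,"wz":0.03},{"dx":0,"dy":0,"dz":0,"wx":0,"wy":0,"wz":0}]' >/dev/null;python3 q.py
python3 -m handwheel '[{"dx":0,"dy":0,"dz":0,"wx":0,"wy":0,"wz":0.03},{"dx":0,"dy":0,"dz":0,"wx":0,"wy":0,"wz":0}]' >/dev/null;python3 q.py
```

```text
t9.9 est knob 0.897 Tz -0.067 j6 0.056 F [-1.8 -5.2  3.6]
t10.1 est knob 0.927 Tz -0.026 j6 0.051 F [-2.  -5.2  4.1]
t10.3 est knob 0.957 Tz -0.037 j6 0.064 F [-1.6 -5.5  3.2]
t10.5 est knob 0.987 Tz -0.078 j6 0.059 F [-2.2 -4.9  2.4]
t10.7 est knob 1.017 Tz -0.036 j6 0.052 F [-1.  -5.1  3.7]
t10.9 est knob 1.047 Tz -0.071 j6 0.066 F [-1.9 -4.8  3.4]
t11.1 est knob 1.077 Tz -0.046 j6 0.042 F [-0.1 -4.6  3.1]
t11.3 est knob 1.107 Tz -0.165 j6 0.011 F [-0.2 -4.3  2.5]
```

```bash

python3 -m handwheel '[{"dx":0,"dy":0,"dz":0,"wx":0,"wy":0,"wz":0.02},{"dx":0,"dy":0,"dz":0,"wx":0,"wy":0,"wz":0}]' >/dev/null;python3 q.py
python3 -m handwheel '[{"dx":0,"dy":0,"dz":0,"wx":0,"wy":0,"wz":0.02},{"dx":0,"dy":0,"dz":0,"wx":0,"wy":0,"wz":0}]' >/dev/null;python3 q.py
python3 -m handwheel '[{"dx":0,"dy":0,"dz":0,"wx":0,"wy":0,"wz":0.02},{"dx":0,"dy":0,"dz":0,"wx":0,"wy":0,"wz":0}]' >/dev/null;python3 q.py
```

```text
t11.5 est knob 1.128 Tz -0.128 j6 -0.098 F [ 0.4 -5.3  2.3]
t11.7 est knob 1.149 Tz -0.293 j6 -0.195 F [-0.1 -3.5  2.1]
t11.9 est knob 1.169 Tz -0.211 j6 -0.126 F [ 1.4 -3.9  1.7]
```

The notch pulls. I creep on to its bottom.

```bash

python3 -m handwheel '[{"dx":0,"dy":0,"dz":0,"wx":0,"wy":0,"wz":0.015},{"dx":0,"dy":0,"dz":0,"wx":0,"wy":0,"wz":0}]' >/dev/null;python3 q.py
python3 -m handwheel '[{"dx":0,"dy":0,"dz":0,"wx":0,"wy":0,"wz":0.015},{"dx":0,"dy":0,"dz":0,"wx":0,"wy":0,"wz":0}]' >/dev/null;python3 q.py
python3 -m handwheel '[{"dx":0,"dy":0,"dz":0,"wx":0,"wy":0,"wz":0.015},{"dx":0,"dy":0,"dz":0,"wx":0,"wy":0,"wz":0}]' >/dev/null;python3 q.py
```

```text
t12.1 est knob 1.183 Tz -0.102 j6 -0.024 F [ 2.7 -4.   1.9]
t12.3 est knob 1.198 Tz -0.063 j6 0.033 F [ 1.5 -3.8  1.3]
t12.5 est knob 1.213 Tz 0.004 j6 0.034 F [ 1.8 -4.4  1.2]
```

```bash

python3 -m handwheel '[{"dx":0,"dy":0,"dz":0,"wx":0,"wy":0,"wz":0.015},{"dx":0,"dy":0,"dz":0,"wx":0,"wy":0,"wz":0}]' >/dev/null;python3 q.py
python3 -m handwheel '[{"dx":0,"dy":0,"dz":0,"wx":0,"wy":0,"wz":0.012},{"dx":0,"dy":0,"dz":0,"wx":0,"wy":0,"wz":0}]' >/dev/null;python3 q.py
```

```text
t12.7 est knob 1.228 Tz -0.027 j6 0.035 F [ 1.8 -4.9  1.6]
t12.9 est knob 1.240 Tz 0.038 j6 0.091 F [ 2.9 -4.8  2. ]
```

The far flank starts at 1.24 and the pull ends by about 1.195, so the bottom is near 1.215. I turn back to there, release, rise and look.

```bash

python3 -m handwheel '[{"dx":0,"dy":0,"dz":0,"wx":0,"wy":0,"wz":-0.025},{"dx":0,"dy":0,"dz":0,"wx":0,"wy":0,"wz":0},{"dx":0,"dy":0,"dz":0,"wx":0,"wy":0,"wz":0}]'; python3 q.py
python3 -m handwheel '[{"dx":0,"dy":0,"dz":0,"wx":0,"wy":0,"wz":0},{"dx":0,"dy":0,"dz":0,"wx":0,"wy":0,"wz":0},{"dx":0,"dy":0,"dz":0,"wx":0,"wy":0,"wz":0},{"dx":0,"dy":0,"dz":0,"wx":0,"wy":0,"wz":0},{"dx":0,"dy":0,"dz":0,"wx":0,"wy":0,"wz":0}]' 0.6
python3 -m handwheel '[{"dx":0,"dy":0,"dz":-0.02,"wx":0,"wy":0,"wz":0},{"dx":0,"dy":0,"dz":-0.035,"wx":0,"wy":0,"wz":0},{"dx":0,"dy":0,"dz":-0.035,"wx":0,"wy":0,"wz":0},{"dx":0,"dy":0,"dz":-0.03,"wx":0,"wy":0,"wz":0},{"dx":0,"dy":0,"dz":0,"wx":0,"wy":0,"wz":0}]'
python3 look.py w2
python3 - <<'E'
from h import *
z=np.load("w.npz");a=z["a"];P=z["P"];Z=P[...,2]
k=np.array([.602,.1142]);ey=np.array([.182,.983]);ex=np.array([.983,-.182])
d=P[...,:2]-k; Y=d@ey; X=d@ex
for lo in np.arange(-.245,-.06,.01):
    m=(abs(X)<.03)&(Y>=lo)&(Y<lo+.01)
    if m.sum(): print("%.3f"%lo,m.sum(),np.nanpercentile(Z[m],[10,50,90]).round(3))
m=(abs(X)<.04)&(Y<-.18)&(Y>-.25)&(Z>.071)&(Z<.083)
print("tab top",m.sum(),np.median(X[m]),np.percentile(Y[m],[5,50,95]) if m.sum() else 0)
E
```

```text
clock: 13.2
ee_pos: [0.6023, 0.1145, 0.0886]
ee_rot: [2.02, 2.405, 0.001]
contact_force: [2.4, -4.1, 2.0]
finger_gap: 0.0141
grip_force: 20.0
t13.2 est knob 1.215 Tz 0.065 j6 0.038 F [ 2.4 -4.1  2. ]
clock: 13.7
ee_pos: [0.6017, 0.1148, 0.0882]
ee_rot: [-2.021, -2.405, 0.0]
contact_force: [0.6, -0.2, 0.9]
finger_gap: 0.0504
grip_force: 0.0
clock: 14.2
ee_pos: [0.6048, 0.1147, 0.2141]
ee_rot: [2.017, 2.4, 0.01]
contact_force: [0.3, 0.6, 1.4]
finger_gap: 0.0564
grip_force: 0.0
tcp [0.6033 0.1147 0.2109] yawy 9.91 j [ 0.003  0.155  1.652  0.     1.33  -0.17 ]
x [-0.172  0.985 -0.001] y [0.985 0.172 0.005]
bar 773 ((0.6028465628623962, 0.11502106487751007), (0.013964847661554813, 0.04926648736000061), 10.009944915771484) [0.6028673  0.11639673 0.11216824]
-0.215 19 [0.077 0.078 0.078]
-0.195 49 [0.048 0.05  0.05 ]
-0.185 188 [0.049 0.05  0.05 ]
-0.175 228 [0.049 0.049 0.05 ]
-0.165 224 [0.049 0.049 0.05 ]
-0.155 242 [0.049 0.05  0.05 ]
-0.145 241 [0.049 0.05  0.051]
-0.135 256 [0.049 0.05  0.051]
-0.125 264 [0.049 0.05  0.05 ]
-0.115 267 [0.049 0.05  0.05 ]
-0.105 280 [0.049 0.05  0.051]
-0.095 65 [0.049 0.05  0.051]
-0.085 293 [0.068 0.069 0.069]
-0.075 389 [0.068 0.069 0.069]
-0.065 434 [0.068 0.069 0.07 ]
tab top 39 0.03041329248218494 [-0.21252401 -0.2106554  -0.20716772]
```

View pics/w2.png

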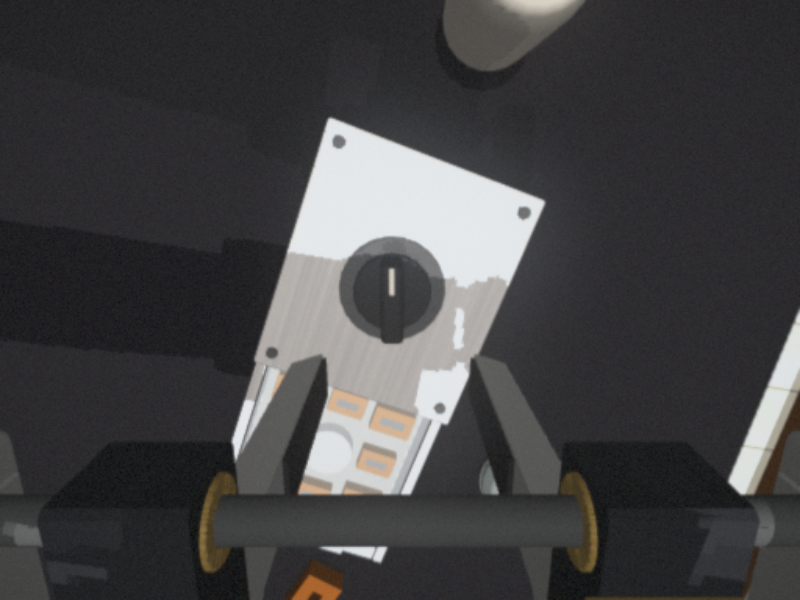

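The knob sits at (392,290), its bar at 10.0° (about 1.214 rad), resting in the notch. The tab top is measured at 210 mm from the knob and 77 mm up, as it should be. I move behind the tab.

```bash

python3 -m handwheel '[{"dx":-0.0428,"dy":-0.0161,"dz":0,"wx":0,"wy":0,"wz":0},{"dx":-0.0428,"dy":-0.0161,"dz":0,"wx":0,"wy":0,"wz":0},{"dx":-0.0428,"dy":-0.0161,"dz":0,"wx":0,"wy":0,"wz":0},{"dx":-0.0428,"dy":-0.0161,"dz":0,"wx":0,"wy":0,"wz":0},{"dx":-0.0428,"dy":-0.0161,"dz":0,"wx":0,"wy":0,"wz":0}]' 0 20 >/dev/null
python3 -m handwheel '[{"dx":0,"dy":0,"dz":0,"wx":0,"wy":0,"wz":0.1187},{"dx":0,"dy":0,"dz":0,"wx":0,"wy":0,"wz":0.1187},{"dx":0,"dy":0,"dz":0,"wx":0,"wy":0,"wz":0.1187},{"dx":0,"dy":0,"dz":0,"wx":0,"wy":0,"wz":0},{"dx":0,"dy":0,"dz":0,"wx":0,"wy":0,"wz":0}]'
cat > c.py <<'E'
from h import *
s=st(); M=R.from_rotvec(s["ee_rot"]).as_matrix()
k=np.array([.6025,.1145]);ey=np.array([.182,.983]);ex=np.array([.983,-.182]); d=s["ee_pos"][:2]-k
print("t%.1f caseX %.4f Y %.4f z %.4f xaxis.ey %.3f yawy %.2f Fy %.1f F %s gap %.3f"%(s["clock"],d@ex,d@ey,s["ee_pos"][2],M[:2,0]@ey,np.degrees(np.arctan2(M[1,1],M[0,1])),s["contact_force"][:2]@ey,s["contact_force"].round(1),s["finger_gap"]))
E
python3 c.py; python3 look.py w3 ; python3 - <<'E'
from h import *
for f in("top.npz","w.npz"):
    P=np.load(f)["P"];Z=P[...,2]
    d=P[...,:2]-[.6025,.1145]; Y=d@[.182,.983]; X=d@[.983,-.182]
    for lo in np.arange(-.245,-.18,.005):
        m=(abs(X)<.025)&(Y>=lo)&(Y<lo+.005)&(Z<.1)
        if m.sum(): print("%.3f"%lo,m.sum(),np.nanpercentile(Z[m],[10,50,90]).round(3))
E
```

```text
clock: 15.25
ee_pos: [0.5587, -0.1098, 0.2068]
ee_rot: [-2.411, -2.011, 0.002]
contact_force: [0.3, -0.5, -0.2]
finger_gap: 0.0002
grip_force: 0.0
t15.2 caseX -0.0022 Y -0.2284 z 0.2068 xaxis.ey 1.000 yawy -10.35 Fy -0.4 F [ 0.3 -0.5 -0.2] gap 0.000
tcp [ 0.559  -0.1098  0.2072] yawy -10.36 j [-0.393  0.058  1.764  0.     1.322 -0.212]
x [0.18  0.984 0.   ] y [ 0.984 -0.18  -0.002]
bar 0 ((0.0, 0.0), (0.0, 0.0), 0.0) [nan nan nan]
-0.245 24 [-0.002  0.001  0.006]
-0.240 5 [0.045 0.046 0.05 ]
-0.235 31 [0.047 0.051 0.055]
-0.230 32 [0.048 0.051 0.056]
-0.225 33 [0.046 0.05  0.055]
-0.220 16 [0.046 0.049 0.053]
-0.215 31 [0.076 0.078 0.081]
-0.210 46 [0.048 0.072 0.08 ]
-0.205 31 [0.047 0.05  0.055]
-0.200 33 [0.047 0.05  0.053]
-0.195 32 [0.047 0.05  0.053]
-0.190 30 [0.046 0.05  0.055]
-0.185 31 [0.047 0.05  0.054]
-0.235 166 [0.05  0.051 0.052]
-0.230 198 [0.05  0.051 0.052]
-0.225 221 [0.049 0.05  0.052]
-0.220 9 [0.051 0.051 0.052]
-0.215 190 [0.077 0.078 0.078]
-0.210 450 [0.051 0.074 0.078]
-0.205 226 [0.049 0.05  0.051]
-0.200 202 [0.049 0.05  0.051]
-0.195 213 [0.049 0.05  0.051]
-0.190 227 [0.049 0.05  0.051]
-0.185 232 [0.049 0.05  0.051]look.py:8: RuntimeWarning: Mean of empty slice.
  print("bar",k.sum(),cv2.minAreaRect(P[k][:,:2].astype(np.float32)),P[k].mean(0))
  ret = um.true_divide(
```

View pics/w3.png

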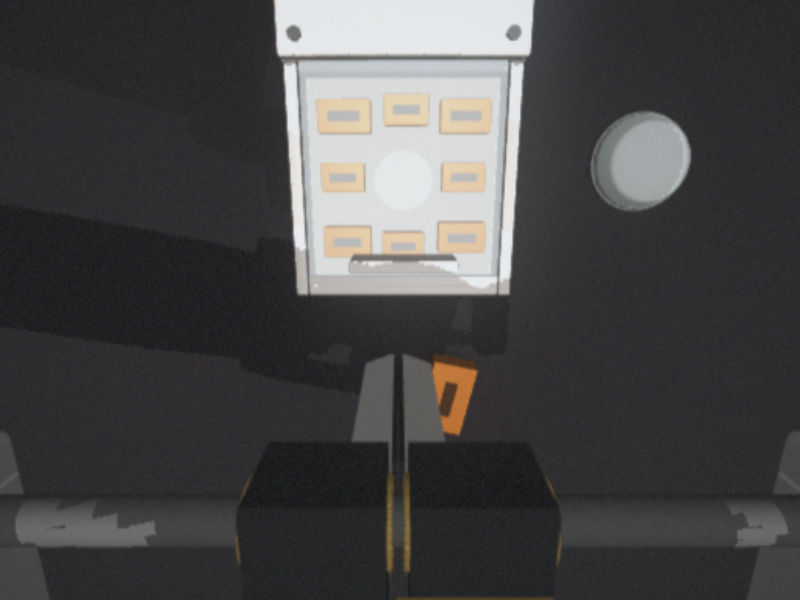

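The tab is at (403,264), dead ahead of the shut fingers at (398,360), with the rim 51 mm high. I descend behind the tab to z 0.061.

```bash

python3 -m handwheel '[{"dx":-0.002,"dy":0.002,"dz":0.03,"wx":0,"wy":0,"wz":0},{"dx":0,"dy":0,"dz":0.035,"wx":0,"wy":0,"wz":0},{"dx":0,"dy":0,"dz":0.035,"wx":0,"wy":0,"wz":0},{"dx":0,"dy":0,"dz":0.02,"wx":0,"wy":0,"wz":0},{"dx":0,"dy":0,"dz":0.01,"wx":0,"wy":0,"wz":0}]';python3 c.py
python3 -m handwheel '[{"dx":0,"dy":0,"dz":0.008,"wx":0,"wy":0,"wz":0},{"dx":0,"dy":0,"dz":0.008,"wx":0,"wy":0,"wz":0},{"dx":0,"dy":0,"dz":0,"wx":0,"wy":0,"wz":0},{"dx":0,"dy":0,"dz":0,"wx":0,"wy":0,"wz":0}]' >/dev/null;python3 c.py
python3 -m handwheel '[{"dx":0.002,"dy":0,"dz":0,"wx":0,"wy":0,"wz":0},{"dx":0.001,"dy":0,"dz":0,"wx":0,"wy":0,"wz":0},{"dx":0.001,"dy":0,"dz":0,"wx":0,"wy":0,"wz":0},{"dx":0,"dy":0,"dz":0,"wx":0,"wy":0,"wz":0}]' >/dev/null;python3 c.py
```

```text
clock: 15.8
ee_pos: [0.5594, -0.1116, 0.0756]
ee_rot: [-2.411, -2.008, 0.003]
contact_force: [0.2, -0.3, -0.1]
finger_gap: 0.0005
grip_force: 0.0
t15.8 caseX -0.0012 Y -0.2301 z 0.0756 xaxis.ey 1.000 yawy -10.40 Fy -0.2 F [ 0.2 -0.3 -0.1] gap 0.001
t16.2 caseX 0.0012 Y -0.2307 z 0.0632 xaxis.ey 1.000 yawy -10.48 Fy -0.2 F [ 0.2 -0.2 -0.7] gap 0.000
t16.6 caseX 0.0007 Y -0.2265 z 0.0627 xaxis.ey 1.000 yawy -10.47 Fy -1.3 F [-0.7 -1.1 -0.6] gap 0.000
```

```bash

python3 -m handwheel '[{"dx":0.001,"dy":0,"dz":0,"wx":0,"wy":0,"wz":0},{"dx":0.001,"dy":0,"dz":0,"wx":0,"wy":0,"wz":0},{"dx":0,"dy":0,"dz":0,"wx":0,"wy":0,"wz":0}]' >/dev/null;python3 c.py
python3 -m handwheel '[{"dx":0.001,"dy":0,"dz":0,"wx":0,"wy":0,"wz":0},{"dx":0.001,"dy":0,"dz":0,"wx":0,"wy":0,"wz":0},{"dx":0,"dy":0,"dz":0,"wx":0,"wy":0,"wz":0}]' >/dev/null;python3 c.py
python3 -m handwheel '[{"dx":0.001,"dy":0,"dz":0,"wx":0,"wy":0,"wz":0},{"dx":0,"dy":0,"dz":0,"wx":0,"wy":0,"wz":0}]' >/dev/null;python3 c.py
```

```text
t16.9 caseX 0.0006 Y -0.2245 z 0.0624 xaxis.ey 1.000 yawy -10.49 Fy 0.4 F [ 0.   0.4 -0.5] gap -0.000
t17.2 caseX 0.0006 Y -0.2228 z 0.0625 xaxis.ey 1.000 yawy -10.48 Fy -1.3 F [-1.  -1.1  0. ] gap 0.000
t17.4 caseX 0.0006 Y -0.2216 z 0.0625 xaxis.ey 1.000 yawy -10.49 Fy -2.4 F [-0.6 -2.4 -0.4] gap 0.001
```

```bash

python3 -m handwheel '[{"dx":0.001,"dy":0,"dz":0,"wx":0,"wy":0,"wz":0},{"dx":0,"dy":0,"dz":0,"wx":0,"wy":0,"wz":0}]' >/dev/null;python3 c.py
python3 -m handwheel '[{"dx":0.001,"dy":0,"dz":0,"wx":0,"wy":0,"wz":0},{"dx":0,"dy":0,"dz":0,"wx":0,"wy":0,"wz":0}]' >/dev/null;python3 c.py
```

```text
t17.6 caseX 0.0006 Y -0.2205 z 0.0624 xaxis.ey 1.000 yawy -10.49 Fy -1.1 F [ 0.2 -1.1  0.5] gap 0.001
t17.8 caseX 0.0006 Y -0.2195 z 0.0625 xaxis.ey 1.000 yawy -10.49 Fy -1.5 F [-0.7 -1.4 -0.1] gap 0.001
```

```bash

python3 -m handwheel '[{"dx":0.001,"dy":0,"dz":0,"wx":0,"wy":0,"wz":0},{"dx":0,"dy":0,"dz":0,"wx":0,"wy":0,"wz":0}]' >/dev/null;python3 c.py
python3 -m handwheel '[{"dx":0.001,"dy":0,"dz":0,"wx":0,"wy":0,"wz":0},{"dx":0,"dy":0,"dz":0,"wx":0,"wy":0,"wz":0}]' >/dev/null;python3 c.py
python3 -m handwheel '[{"dx":0.001,"dy":0,"dz":0,"wx":0,"wy":0,"wz":0},{"dx":0,"dy":0,"dz":0,"wx":0,"wy":0,"wz":0}]' >/dev/null;python3 c.py
```

```text
t18.0 caseX 0.0006 Y -0.2185 z 0.0624 xaxis.ey 1.000 yawy -10.49 Fy -1.1 F [-0.3 -1.  -0.2] gap 0.000
t18.2 caseX 0.0006 Y -0.2175 z 0.0625 xaxis.ey 1.000 yawy -10.49 Fy -2.2 F [-0.3 -2.2 -0. ] gap 0.000
t18.4 caseX 0.0006 Y -0.2165 z 0.0624 xaxis.ey 1.000 yawy -10.49 Fy -0.7 F [-0.1 -0.7  0.2] gap 0.001
```

It slid 6 mm with about 2 N, well past the bolt's 2.5 mm, so it is unlocked. I keep pushing.

```bash

python3 -m handwheel '[{"dx":0.002,"dy":0,"dz":0,"wx":0,"wy":0,"wz":0},{"dx":0.002,"dy":0,"dz":0,"wx":0,"wy":0,"wz":0},{"dx":0.002,"dy":0,"dz":0,"wx":0,"wy":0,"wz":0},{"dx":0.002,"dy":0,"dz":0,"wx":0,"wy":0,"wz":0},{"dx":0.002,"dy":0,"dz":0,"wx":0,"wy":0,"wz":0}]' >/dev/null;python3 c.py
python3 -m handwheel '[{"dx":0.002,"dy":0,"dz":0,"wx":0,"wy":0,"wz":0},{"dx":0.002,"dy":0,"dz":0,"wx":0,"wy":0,"wz":0},{"dx":0.002,"dy":0,"dz":0,"wx":0,"wy":0,"wz":0},{"dx":0.002,"dy":0,"dz":0,"wx":0,"wy":0,"wz":0},{"dx":0.002,"dy":0,"dz":0,"wx":0,"wy":0,"wz":0}]' >/dev/null;python3 c.py
python3 -m handwheel '[{"dx":0.002,"dy":0,"dz":0,"wx":0,"wy":0,"wz":0},{"dx":0.002,"dy":0,"dz":0,"wx":0,"wy":0,"wz":0},{"dx":0.002,"dy":0,"dz":0,"wx":0,"wy":0,"wz":0},{"dx":0.002,"dy":0,"dz":0,"wx":0,"wy":0,"wz":0},{"dx":0.002,"dy":0,"dz":0,"wx":0,"wy":0,"wz":0}]' >/dev/null;python3 c.py
```

```text
t18.9 caseX 0.0006 Y -0.2064 z 0.0624 xaxis.ey 1.000 yawy -10.49 Fy -1.9 F [-1.  -1.7  0.2] gap 0.000
t19.4 caseX 0.0005 Y -0.1965 z 0.0624 xaxis.ey 1.000 yawy -10.49 Fy -1.3 F [-1.1 -1.1  0.4] gap 0.001
t19.9 caseX 0.0006 Y -0.1864 z 0.0624 xaxis.ey 1.000 yawy -10.49 Fy -1.4 F [-1.5 -1.1  0.8] gap 0.000
```

```bash

python3 -m handwheel '[{"dx":0.003,"dy":0,"dz":0,"wx":0,"wy":0,"wz":0},{"dx":0.003,"dy":0,"dz":0,"wx":0,"wy":0,"wz":0},{"dx":0.003,"dy":0,"dz":0,"wx":0,"wy":0,"wz":0},{"dx":0.003,"dy":0,"dz":0,"wx":0,"wy":0,"wz":0},{"dx":0.003,"dy":0,"dz":0,"wx":0,"wy":0,"wz":0}]' >/dev/null;python3 c.py
python3 -m handwheel '[{"dx":0.003,"dy":0,"dz":0,"wx":0,"wy":0,"wz":0},{"dx":0.003,"dy":0,"dz":0,"wx":0,"wy":0,"wz":0},{"dx":0.003,"dy":0,"dz":0,"wx":0,"wy":0,"wz":0},{"dx":0.003,"dy":0,"dz":0,"wx":0,"wy":0,"wz":0},{"dx":0.002,"dy":0,"dz":0,"wx":0,"wy":0,"wz":0}]' >/dev/null;python3 c.py
python3 -m handwheel '[{"dx":0.002,"dy":0,"dz":0,"wx":0,"wy":0,"wz":0},{"dx":0.002,"dy":0,"dz":0,"wx":0,"wy":0,"wz":0},{"dx":0.002,"dy":0,"dz":0,"wx":0,"wy":0,"wz":0},{"dx":0.002,"dy":0,"dz":0,"wx":0,"wy":0,"wz":0},{"dx":0,"dy":0,"dz":0,"wx":0,"wy":0,"wz":0}]' >/dev/null;python3 c.py
python3 - <<'E'
from h import *
for n in("top","wrist"):
    a,P,c=cam(n);Z=P[...,2]; save(a,"p_"+n)
    d=P[...,:2]-[.6025,.1145]; Y=d@[.182,.983]; X=d@[.983,-.182]
    m=(abs(X)<.04)&(abs(X)>.012)&(Y<-.1)&(Y>-.24)&(Z>.071)&(Z<.083)
    print(n,m.sum(),np.percentile(Y[m],[5,50,95]) if m.sum() else 0)
E
```

```text
t20.4 caseX 0.0006 Y -0.1713 z 0.0624 xaxis.ey 1.000 yawy -10.48 Fy -1.6 F [-2.1 -1.2  0.4] gap 0.001
t20.9 caseX 0.0005 Y -0.1573 z 0.0624 xaxis.ey 1.000 yawy -10.48 Fy -2.4 F [-1.7 -2.1 -0.3] gap 0.000
t21.4 caseX 0.0008 Y -0.1493 z 0.0625 xaxis.ey 1.000 yawy -10.49 Fy 0.4 F [ 0.2  0.4 -0.4] gap 0.001
top 0 0
wrist 1340 [-0.13812102 -0.13362136 -0.13084819]
```

The tab centre is at about -0.134, so about 76 mm of travel. I push in 1 mm steps to the stop.

```bash

python3 -m handwheel '[{"dx":0.001,"dy":0,"dz":0,"wx":0,"wy":0,"wz":0},{"dx":0.001,"dy":0,"dz":0,"wx":0,"wy":0,"wz":0},{"dx":0.001,"dy":0,"dz":0,"wx":0,"wy":0,"wz":0},{"dx":0.001,"dy":0,"dz":0,"wx":0,"wy":0,"wz":0},{"dx":0,"dy":0,"dz":0,"wx":0,"wy":0,"wz":0}]' >/dev/null;python3 c.py
python3 -m handwheel '[{"dx":0.001,"dy":0,"dz":0,"wx":0,"wy":0,"wz":0},{"dx":0.001,"dy":0,"dz":0,"wx":0,"wy":0,"wz":0},{"dx":0,"dy":0,"dz":0,"wx":0,"wy":0,"wz":0}]' >/dev/null;python3 c.py
```

```text
t22.0 caseX 0.0009 Y -0.1455 z 0.0627 xaxis.ey 1.000 yawy -10.49 Fy -1.6 F [ 0.5 -1.8  0.4] gap 0.001
t22.3 caseX 0.0006 Y -0.1435 z 0.0625 xaxis.ey 1.000 yawy -10.49 Fy -1.2 F [ 0.4 -1.3  0.2] gap 0.001
```

```bash

python3 -m handwheel '[{"dx":0.0007,"dy":0,"dz":0,"wx":0,"wy":0,"wz":0},{"dx":0,"dy":0,"dz":0,"wx":0,"wy":0,"wz":0}]' >/dev/null;python3 c.py
python3 -m handwheel '[{"dx":0.0007,"dy":0,"dz":0,"wx":0,"wy":0,"wz":0},{"dx":0,"dy":0,"dz":0,"wx":0,"wy":0,"wz":0}]' >/dev/null;python3 c.py
python3 - <<'E'
from h import *
a,P,c=cam("wrist");Z=P[...,2]; save(cv2.resize(a,(800,600)),"w4")
d=P[...,:2]-[.6025,.1145]; Y=d@[.182,.983]; X=d@[.983,-.182]
m=(abs(X)<.04)&(abs(X)>.012)&(Y<-.1)&(Y>-.24)&(Z>.071)&(Z<.083)
print(m.sum(),np.percentile(Y[m],[5,50,95]))
m=(abs(X)<.05)&(Z>.066)&(Z<.071)&(Y>-.11)&(Y<0); print("deck edge",np.percentile(Y[m],1), np.sort(Y[m])[:3])
E
```

```text
t22.5 caseX 0.0005 Y -0.1429 z 0.0624 xaxis.ey 1.000 yawy -10.49 Fy -1.7 F [ 0.6 -1.9  0.5] gap 0.000
t22.7 caseX 0.0006 Y -0.1422 z 0.0624 xaxis.ey 1.000 yawy -10.49 Fy -0.4 F [ 0.8 -0.5 -0.1] gap 0.000
1364 [-0.13120846 -0.12660606 -0.12378922]
deck edge -0.0838581137613483 [-0.08509398 -0.08508738 -0.08508544]
```

View pics/w4.png

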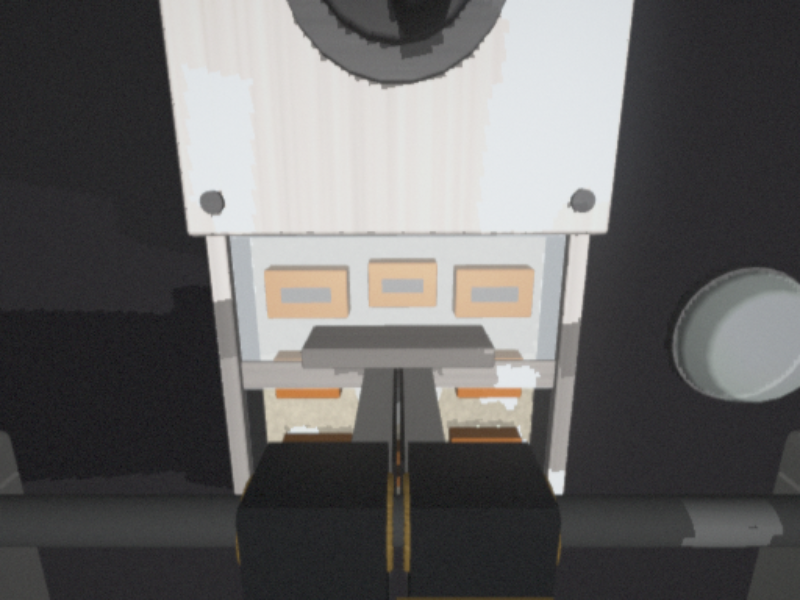

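The tab at (398,340) is pushed up against the fingers, about 42 mm from the deck edge, so travel is about 83 mm. I give one more small nudge, then back off and lift.

```bash

python3 -m handwheel '[{"dx":0.001,"dy":0,"dz":0,"wx":0,"wy":0,"wz":0},{"dx":0,"dy":0,"dz":0,"wx":0,"wy":0,"wz":0}]' >/dev/null;python3 c.py
python3 -m handwheel '[{"dx":-0.003,"dy":0,"dz":0,"wx":0,"wy":0,"wz":0},{"dx":-0.01,"dy":0,"dz":0,"wx":0,"wy":0,"wz":0},{"dx":0,"dy":0,"dz":-0.03,"wx":0,"wy":0,"wz":0},{"dx":0,"dy":0,"dz":-0.04,"wx":0,"wy":0,"wz":0},{"dx":0,"dy":0,"dz":-0.04,"wx":0,"wy":0,"wz":0}]' >/dev/null
python3 -m handwheel '[{"dx":-0.02,"dy":0,"dz":-0.02,"wx":0,"wy":0,"wz":0},{"dx":0,"dy":0,"dz":0,"wx":0,"wy":0,"wz":0},{"dx":0,"dy":0,"dz":0,"wx":0,"wy":0,"wz":0}]' >/dev/null;python3 c.py
python3 - <<'E'
from h import *
a,P,c=cam("wrist");Z=P[...,2]
d=P[...,:2]-[.6025,.1145]; Y=d@[.182,.983]; X=d@[.983,-.182]
m=(abs(X)<.04)&(Y<-.1)&(Y>-.24)&(Z>.071)&(Z<.083)
print(m.sum(),np.percentile(Y[m],[5,50,95]))
E
```

```text
t22.9 caseX 0.0005 Y -0.1411 z 0.0624 xaxis.ey 1.000 yawy -10.49 Fy -2.2 F [ 0.1 -2.3  0.3] gap 0.000
t23.8 caseX 0.0001 Y -0.1745 z 0.1916 xaxis.ey 1.000 yawy -10.56 Fy -0.4 F [ 0.3 -0.4 -0.6] gap 0.000
692 [-0.13038548 -0.12659494 -0.12295267]
```

```bash
python3 -c "
from cell import r
print(r.hand_in())"
```

```text
the job is handed in; nothing more can be done
None
```

The knob was left in its notch at about 1.21 rad. The cover slid open about 84 of its 85 mm at roughly 2 N, the arm is clear, and the job was handed in at about 24 s; no verdict came back.

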